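Torque-check a slotted clamp screw

ROBOT

A 6-joint arm with a two-finger parallel gripper is mounted at the origin on the work surface. World frame = base frame: x ahead of the robot, y to its left, z up, the work surface at z = 0. Lengths are in m, angles in rad, forces in N, time in s.
With the tool pointing down it reaches from about 0.275 to 0.725 m from the base axis. Payload 15.9 kg.
Tool frame: the origin (TCP) lies at the very end of the fingers, on their centre line; the grasp point (between the pads) lies 19 mm behind it; x points along the fingers, z is the direction in which the jaws open and shut, and the axes are right-handed (so a half turn about x gives the same grasp; the last joint's range is limited). The gripper opens to 85 mm and grips with 20 to 120 N. Pads are 22 mm wide; open, the fingers measure 114 mm over their backs; the gripper's body (76 mm by 85 mm) begins 54 mm behind the grasp point. The pads swing forward as they close: fully open they stand 13 mm farther back than shut.
Start: joints at [1.19, 0.213, -0.034, 1.323, 0, 1.571], TCP at [0.186, 0.464, 0.231] pointing down, gripper open.
Joint ranges: [-2.98, 2.98], [-0.74, 1.72], [-1.14, 1.35], [-2.1, 2.04], [-1.57, 1.44], [-3.14, 3.14]. Speed limits (rad/s): [1.89, 1.89, 2.39, 2.57, 3.14, 3.14].

INTERFACE

Orientations are given as a 3x3 rotation matrix whose columns are the frame's x, y, z axes.
In Python, from bench import observe, read_camera, get_calibration, job_done gives the robot as it stands.
- The arm moves only by the shell command python3 -m jog 'ROWS'. ROWS is JSON, a list of rows, each an object of numbers: "wx", "wy", "wz": the turn, a rotation vector about the world's x, y, z in units of pi/4 rad (1.0 is pi/4 rad); "dx", "dy", "dz": the shift along the world's x, y, z in units of 0.3 m (1.0 is 0.3 m); "claw": the closure, from -1 (fully open) to 1 (shut). A call has 1 to 8 rows; each row shifts and turns the commanded pose from where the row before left it; what a row does not reach is not made up. A row lasts 1/12 s, in which the tool goes at most 41.7 mm and 7.16 degrees, less where a joint would pass 70% of its speed; a pose out of reach is approached as far as the arm can. A call with a number of a shift or a turn outside -1 to 1 is refused whole. A call with a gripper value outside its range is refused whole. The fingers move at their own pace and stop on an object; the grip force is fixed at half the most. Time passes only in rows, so rows that do not move let the fingers close. It gives the time, the measured TCP pose, the force and the opening at its end, in the units of the state.
- observe(): the state, without advancing time (a new reading comes with each control period).
- read_camera(name): name is "scene" or "top" or "wrist"; returns the picture (420x560x3 uint8, red, green, blue); there is no depth.
- get_calibration(name): a dict with "fx", "fy", "cx", "cy" (pixels), "R" (3x3) and "t" (3): a world point X has camera coordinates R X + t. Camera axes: x right, y down, z forward; pixel columns grow to the right and rows downward; lengths in m; the calibration is good to about 2 mm. The wrist camera is an equidistant fisheye: a pixel r from the principal point sees the ray r / f radians off the axis. A picture is of the moment at which its call begins: read the wrist's pose just before it. get_calibration takes no time and is no camera call; for the wrist camera it gives the pose at the moment of the call.
- job_done(): hands the job in, once; it reports no verdict.
The state is a dict: "time_s": time; "qpos": joint angles; "dq": joint speeds; "tau": joint torques, N m; "tcp_pos": TCP position; "orientation": TCP orientation; "wrist_force": force on the tool from outside, world axes, zero at the start; "moment": the same for the moment, N m; "width": finger opening in m.
Only numpy, scipy, OpenCV 4.12 (cv2) and the standard library are available. Lean on these libraries where they do the work, as an engineer would, in place of code of your own. Each camera call takes 0.05 s, during which the arm holds its last target. There are 200 camera calls.

TASK

Take the blue-handled slot key out of its black stand, seat it fully in the slot of the brass-headed clamp screw and lean on it clockwise with about 0.35 N m (between 0.25 and 0.5) for at least a full second to check that the screw holds (its head has some free play to take up first; the screw itself must not turn). Then put the key back in its stand, upright and fully home, and let go, leaving everything else on the counter where it is.

Things in the scene. Friction and masses are not known exactly. Their poses are not given: they have to be found in the camera images.
- key_grip (a point): Middle of the blue handle of the loose slot key (about 120 g, 85 mm tall, standing blade down). Handle 52 mm along x, 12 mm thick along y, 40 mm high; grasp it across y. Below it a shank 16 mm in diameter, 28 mm long, and a collar 36 mm in diameter, 4 mm thick. z up. This point is 65 mm above the blade's lower end. The key works either way round (half turn about z).
- key_tip (a point): Centre of the lower end of the key's steel blade, 65 mm below key_grip, axes as there. The blade is 28 mm along x, 5 mm along y and reaches 14 mm below the collar's underside.
- stand_slot (a point): Centre of the mouth (top surface) of the slot in the fixed black key stand, a block 70 x 50 x 26 mm. x runs along the slot, z up. The slot is 31 mm along x, 8 mm along y, 18 mm deep with a 2 mm chamfer; fully home, the key's collar lies on the stand's top and the blade's tip is 14 mm below this point.
- slot (a point): Centre of the mouth of the slot in the screw's brass head (44 x 22 mm, 20 mm high), 61 mm above the counter. x along the slot, z up, on the screw's axis. Slot 30 mm along x, 7 mm along y, 17 mm deep, 1.5 mm chamfer: 1 mm of play each side, so the key turns some 0.1 rad before it meets the slot's walls. Fully home, the collar lies on the head, the blade's tip 14 mm below this point.
- head (a joint): Elastic twist of the brass head, rad, positive clockwise seen from above, 0 unloaded; a stiff spring of 10 N m per rad: 0.025 to 0.05 rad is 0.25 to 0.5 N m. Before it loads, the head first turns freely clockwise (0.02 N m) by 0 to 0.5 rad of lost motion, different each time and not visible; this free play is not the screw turning. The screw slips at about 0.6 N m.
- mark (a point): Yellow witness mark on the dark flange (54 mm in diameter) under the brass head, 22.5 mm from the screw's axis; it moves only if the screw itself turns. The flange sits on a grey block on a fixed aluminium plate 120 x 90 mm, whose yaw differs from the slot's.
- torch: Bystander: small UV torch lying down, 110 x 32 x 30 mm, black with an aluminium front and a rubber button on top; origin under its middle.
- scraper: Bystander: green plastic scraper lying flat, 170 x 50 x 12 mm; origin where handle and blade meet.
- cup: Bystander: empty white ceramic cup, 80 mm wide, 90 mm high; origin at the centre of its underside.
- cover: Bystander: orange translucent vat cover, 150 x 210 x 40 mm, open side down; origin at the centre of its underside.
- bottle: Bystander: amber bottle, 68 mm diameter, 170 mm high; origin at the centre of its underside.
- tape_box: Bystander: small cardboard box 90 x 60 x 40 mm; origin at the centre of its underside.
Mind the look-alikes: they are no part of the job. Of the things like the part that bears key_grip, leave any that is white; of the rest the larger one is meant.

How it is judged:
On the way, in this order (a step that is already met when the one before it is completed fails the run):
1. the key is fully seated in the screw's slot (z of key_tip in the frame of slot below -0.0115 m and horizontal distance between key_tip and slot below 0.004 m), for 0.2 s.
2. with the key seated, the head carries 0.25 to 0.5 N m clockwise for a full second and the screw has not turned (value of joint head between 0.025 and 0.05 rad and z of key_tip in the frame of slot below -0.01 m and horizontal distance between key_tip and slot below 0.004 m and distance of mark from where it was at the start of the episode below 0.0015 m), for 1 s.
At the end, for the whole second after the job is handed in: The key stands released in its stand with its blade at least 11.5 mm deep, within 4 mm of the slot's centre and tilted less than 0.1 rad; the brass head is unloaded (within 0.01 rad of 0) and the screw's witness mark is within 1.5 mm of where it started (z of key_tip in the frame of stand_slot below -0.0115 m and horizontal distance between key_tip and stand_slot below 0.004 m and angle between key_grip's own z axis and vertical below 0.1 rad and value of joint head between -0.01 and 0.01 rad and distance of mark from where it was at the start of the episode below 0.0015 m); the robot touches nothing.
It fails at once if the clamp screw turned (witness mark moved 1.5 mm or more) (distance of mark from where it was at the start of the episode above 0.0015 m).
It fails at once if a bystander was pushed more than 20 mm (distance of any of torch, scraper, cup, cover, bottle, tape_box from where it was at the start of the episode above 0.02 m).
It also fails if it takes over 70 s, if anything falls off the work surface, if the arm or the gripper's body presses on something with over 40 N, if the wrist force passes 120 N, or if a joint passes its speed limit or range.

## Working session

There is one attempt and no reset: what is moved stays moved. The work goes in short steps, Python scripts to look and compute and a shell command to move; the robot and the scene stay as the last step left them, time stands still between calls to the robot, and variables do not carry over. Pictures are saved under pics/ and viewed, about 8 in all and at most 12, crops included, and the job is handed in when it is done.

```bash
mkdir -p pics; ls; python3 - <<'E'
from bench import *
import cv2, numpy as np
for n in ["scene","top"]:
    im=read_camera(n); cv2.imwrite(f"pics/{n}0.png",im[:,:,::-1]); c=get_calibration(n); print(n,c)
cv2.imwrite("pics/both.png",0*im)
o=observe(); print(o)
E
```

```text
pics
scene {'fx': 494.6780877069313, 'fy': 494.6780877069313, 'cx': 280.90480127868517, 'cy': 213.1532169355835, 'R': array([[ 0.71338295,  0.70052533,  0.01868253],
       [ 0.47555106, -0.46435357, -0.74714587],
       [-0.5147193 ,  0.54188562, -0.66439748]]), 't': array([-0.37918037, -0.19344883,  1.54331617])}
top {'fx': 403.9635530620228, 'fy': 403.9635530620228, 'cx': 284.6787101165351, 'cy': 210.5804637776886, 'R': array([[ 0.02481533, -0.99957998,  0.01496887],
       [-0.98699978, -0.02687596, -0.15845859],
       [ 0.15879433, -0.01084207, -0.98725215]]), 't': array([-0.04339792,  0.52189975,  1.15252136])}
{'time_s': 0.1, 'qpos': array([ 1.18998981e+00,  2.13311392e-01, -3.49493881e-02,  1.32348469e+00,
        2.59286640e-05,  1.57078124e+00]), 'dq': array([ 6.50920191e-05, -5.63461618e-04,  1.61133636e-03, -1.86578854e-03,
        3.22146076e-04,  4.82156549e-04]), 'tau': array([-6.51602550e-04, -6.87245464e+01,  4.87806380e+01,  1.22228719e-02,
       -5.59154046e-05,  3.03981028e-05]), 'tcp_pos': array([0.18572282, 0.46392523, 0.23088206]), 'orientation': array([[-3.76837378e-04, -9.28370776e-01,  3.71655164e-01],
       [-8.71511328e-04,  3.71655354e-01,  9.28370367e-01],
       [-9.99999549e-01,  2.59429693e-05, -9.49139277e-04]]), 'wrist_force': array([ 0.0006844 , -0.12977831,  0.08767603]), 'moment': array([ 0.02933832,  0.00105039, -0.02463487]), 'width': 0.08525527382806146}
```

View pics/top0.png

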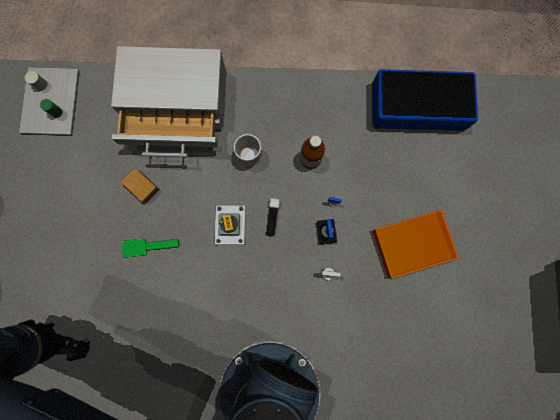

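View pics/scene0.png

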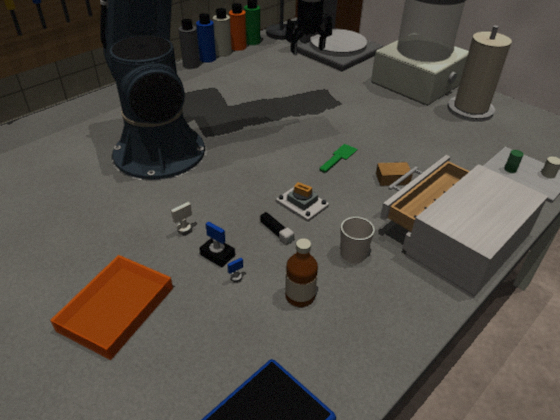

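The top view shows the blue key in its stand at about (327,232), the small blue decoy at (334,200), the white one at (329,274) and the screw at (229,224). Next I'll enlarge the crops.

```bash
cat > h.py <<'E'
import numpy as np, cv2
from bench import *
def ray(c,u,v,fish=False):
    x=np.array([(u-c['cx'])/c['fx'],(v-c['cy'])/c['fy']])
    if fish:
        r=np.linalg.norm(x); d=np.r_[x/r*np.sin(r),np.cos(r)] if r>0 else np.array([0,0,1.])
    else: d=np.r_[x,1]
    R=np.array(c['R']); return -R.T@c['t'], R.T@d
def atz(c,u,v,z,fish=False):
    o,d=ray(c,u,v,fish); return o+d*(z-o[2])/d[2]
def proj(c,X,fish=False):
    p=np.array(c['R'])@X+c['t']
    if fish:
        n=np.hypot(p[0],p[1]); a=np.arctan2(n,p[2]); q=p[:2]/n*a
    else: q=p[:2]/p[2]
    return np.array([c['cx']+c['fx']*q[0],c['cy']+c['fy']*q[1]])
E
python3 - <<'E'
from h import *
c=get_calibration("top")
for n,u,v,z in [("keytop",330,229,.11),("standctr",327,232,.026),("screw",228,222,.061),("plate",230,225,0.01),("torch",272,217,.03),("small",335,201,.05),("white",329,274,.05),("bottle",313,140,.17)]: print(n,atz(c,u,v,z).round(3))
a=cv2.imread("pics/top0.png");b=cv2.imread("pics/scene0.png")
f=lambda im,u,v,s:cv2.resize(im[v-s*3//4:v+s*3//4,u-s:u+s],(400,300),interpolation=cv2.INTER_CUBIC)
cv2.imwrite("pics/crop1.png",np.vstack([np.hstack([f(a,328,228,24),f(a,229,224,24)]),np.hstack([f(b,217,245,32),f(b,303,198,32)])]))
E
```

```text
keytop [ 0.464 -0.156  0.11 ]
standctr [ 0.464 -0.158  0.026]
screw [0.482 0.133 0.061]
plate [0.48  0.133 0.01 ]
torch [0.504 0.007 0.03 ]
small [ 0.554 -0.178  0.05 ]
white [ 0.341 -0.161  0.05 ]
bottle [ 0.698 -0.1    0.17 ]
```

View pics/crop1.png

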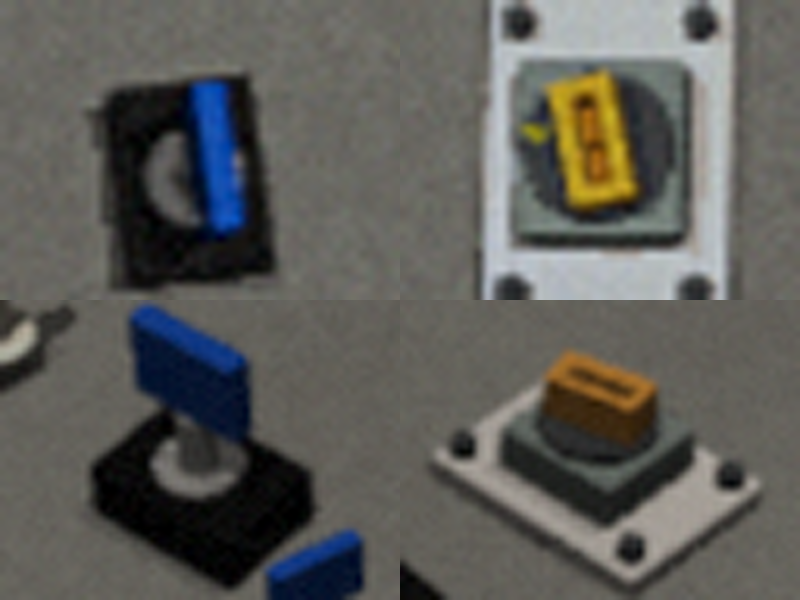

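Crop reading: handle top centre at top pixel (330,229), yaw about 0.1 rad. Head slot around (228,222), yaw about 0.2 rad. The yellow mark is on the flange's left. I'll go over the screw first for a wrist look.

```bash
R='{"dx":0.082,"dy":-0.092,"wz":0.094}'
python3 -m jog '[{"dx":0.082,"dy":-0.092,"wz":0.094},{"dx":0.082,"dy":-0.092,"wz":0.094},{"dx":0.082,"dy":-0.092,"wz":0.094},{"dx":0.082,"dy":-0.092,"wz":0.094},{"dx":0.082,"dy":-0.092,"wz":0.094},{"dx":0.082,"dy":-0.092,"wz":0.094},{"dx":0.082,"dy":-0.092,"wz":0.094},{"dx":0.082,"dy":-0.092,"wz":0.094}]'
python3 -m jog '[{"dx":0.082,"dy":-0.092},{"dx":0.082,"dy":-0.092},{"dx":0.082,"dy":-0.092},{"dx":0.082,"dy":-0.092},{},{}]'
python3 - <<'E'
from h import *
c=get_calibration("wrist"); im=read_camera("wrist"); cv2.imwrite("pics/w0.png",im[:,:,::-1]); np.save("pics/w0.npy",c,allow_pickle=True)
print(c); print(proj(c,np.array([.482,.133,.061]),True), proj(c,np.array([.464,-.157,.097]),True))
E
```

```text
{'fx': 325.19226210127806, 'fy': 325.19226210127806, 'cx': 274.212875382439, 'cy': 210.0227692575231, 'R': array([[ 3.72029407e-01,  9.28220545e-01, -8.60451652e-04],
       [ 8.86392870e-01, -3.54989495e-01,  2.97136566e-01],
       [ 2.75502814e-01, -1.11306239e-01, -9.54834604e-01]]), 't': array([-0.50075432, -0.0393387 ,  0.37921915])}
[156.18945242 423.86597041] [ 42.34714057 433.35470325]validation failed for argument at $[0]...
validation failed for argument at $[0]...
```

View pics/w0.png

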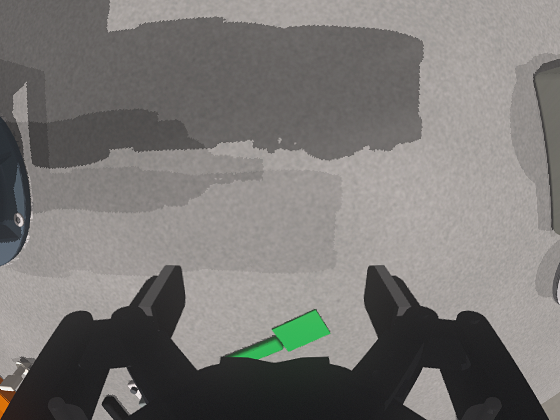

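The rows were refused, presumably because every key is required. The arm hasn't moved, and the wrist camera works. I'll retry with full rows.

```bash

python3 -m jog '[{"dx":0.082,"dy":-0.092,"dz":0,"wx":0,"wy":0,"wz":0.094,"claw":-1},{"dx":0.082,"dy":-0.092,"dz":0,"wx":0,"wy":0,"wz":0.094,"claw":-1},{"dx":0.082,"dy":-0.092,"dz":0,"wx":0,"wy":0,"wz":0.094,"claw":-1},{"dx":0.082,"dy":-0.092,"dz":0,"wx":0,"wy":0,"wz":0.094,"claw":-1},{"dx":0.082,"dy":-0.092,"dz":0,"wx":0,"wy":0,"wz":0.094,"claw":-1},{"dx":0.082,"dy":-0.092,"dz":0,"wx":0,"wy":0,"wz":0.094,"claw":-1},{"dx":0.082,"dy":-0.092,"dz":0,"wx":0,"wy":0,"wz":0.094,"claw":-1},{"dx":0.082,"dy":-0.092,"dz":0,"wx":0,"wy":0,"wz":0.094,"claw":-1}]' 
python3 -m jog '[{"dx":0.082,"dy":-0.092,"dz":0,"wx":0,"wy":0,"wz":0,"claw":-1},{"dx":0.082,"dy":-0.092,"dz":0,"wx":0,"wy":0,"wz":0,"claw":-1},{"dx":0.082,"dy":-0.092,"dz":0,"wx":0,"wy":0,"wz":0,"claw":-1},{"dx":0.082,"dy":-0.092,"dz":0,"wx":0,"wy":0,"wz":0,"claw":-1},{"dx":0,"dy":0,"dz":0,"wx":0,"wy":0,"wz":0,"claw":-1},{"dx":0,"dy":0,"dz":0,"wx":0,"wy":0,"wz":0,"claw":-1},{"dx":0,"dy":0,"dz":0,"wx":0,"wy":0,"wz":0,"claw":-1}]'
cat > snap.py <<'E'
import sys
from h import *
import pickle
n=sys.argv[1]
c=get_calibration("wrist"); im=read_camera("wrist"); cv2.imwrite(f"pics/{n}.png",im[:,:,::-1]); pickle.dump(c,open(f"pics/{n}.pkl","wb"))
o=observe(); print(o['time_s'],o['tcp_pos'].round(4),np.arctan2(o['orientation'][1,2],o['orientation'][0,2]).round(4),o['qpos'].round(3),o['orientation'].round(3)[2],o['wrist_force'].round(2),o['moment'].round(3),o['width'])
E
python3 snap.py w1
```

```text
time_s: 0.82
tcp_pos: [0.3834, 0.2417, 0.2313]
orientation: [[0.0, -0.977, -0.212], [0.0, -0.212, 0.977], [-1.0, -0.0, 0.0]]
wrist_force: [0.4, -0.1, 0.4]
width: 0.0851
time_s: 1.4
tcp_pos: [0.4807, 0.133, 0.231]
orientation: [[-0.001, -0.978, -0.208], [0.0, -0.208, 0.978], [-1.0, 0.001, 0.0]]
wrist_force: [0.5, -0.0, 0.3]
width: 0.085
1.45 [0.4805 0.1334 0.2312] 1.7811 [ 0.271  0.211 -0.037  1.323  0.     0.06 ] [-1.  0.  0.] [-1.14 -0.4   0.41] [ 0.027 -0.02   0.023] 0.08554989762384434
```

View pics/w1.png

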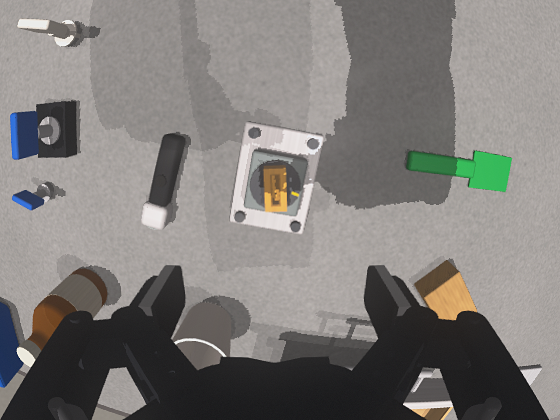

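The wrist view shows the screw head at about (276,188) with its slot, the mark at (295,194), and the key stand at far left (57,130). Next I'll move over the key, then measure both.

```bash

python3 -m jog '[{"dx":-0.007,"dy":-0.121,"dz":0,"wx":0,"wy":0,"wz":-0.016,"claw":-1},{"dx":-0.007,"dy":-0.121,"dz":0,"wx":0,"wy":0,"wz":-0.016,"claw":-1},{"dx":-0.007,"dy":-0.121,"dz":0,"wx":0,"wy":0,"wz":-0.016,"claw":-1},{"dx":-0.007,"dy":-0.121,"dz":0,"wx":0,"wy":0,"wz":-0.016,"claw":-1},{"dx":-0.007,"dy":-0.121,"dz":0,"wx":0,"wy":0,"wz":-0.016,"claw":-1},{"dx":-0.007,"dy":-0.121,"dz":0,"wx":0,"wy":0,"wz":-0.016,"claw":-1},{"dx":-0.007,"dy":-0.121,"dz":0,"wx":0,"wy":0,"wz":-0.016,"claw":-1},{"dx":-0.007,"dy":-0.121,"dz":0,"wx":0,"wy":0,"wz":-0.016,"claw":-1}]' 
python3 -m jog '[{"dx":0,"dy":0,"dz":0,"wx":0,"wy":0,"wz":0,"claw":-1},{"dx":0,"dy":0,"dz":0,"wx":0,"wy":0,"wz":0,"claw":-1},{"dx":0,"dy":0,"dz":0,"wx":0,"wy":0,"wz":0,"claw":-1}]'
python3 snap.py w2
cat > rect.py <<'E'
# rectify wrist picture to a metric top view at height z: 0.25 mm/px, up=+x world, left=+y
from h import *
import pickle,sys
def rect(n,cx,cy,z,half=0.05,mm=0.25e-3):
    c=pickle.load(open(f"pics/{n}.pkl","rb")); im=cv2.imread(f"pics/{n}.png")
    N=int(2*half/mm); i=np.arange(N)
    X=cx+half-i*mm; Y=cy+half-i*mm
    P=np.stack(np.broadcast_arrays(X[:,None],Y[None,:],z),-1)
    p=P@np.array(c['R']).T+c['t']; nn=np.hypot(p[...,0],p[...,1]); k=np.arctan2(nn,p[...,2])/nn
    return cv2.remap(im,(c['cx']+c['fx']*p[...,0]*k).astype('f4'),(c['cy']+c['fy']*p[...,1]*k).astype('f4'),cv2.INTER_CUBIC)
E
python3 - <<'E'
from rect import *
a=rect("w1",.48,.133,.061,.04,.2e-3)
b=rect("w2",.464,-.157,.097,.04,.2e-3)
for m in (a,b):
    for k in range(0,400,50): cv2.line(m,(k,0),(k,5),(255,255,255),1); cv2.line(m,(0,k),(5,k),(255,255,255),1)
cv2.imwrite("pics/r12.png",np.hstack([a,b]))
E
```

```text
time_s: 2.12
tcp_pos: [0.4638, -0.1578, 0.2316]
orientation: [[0.001, -0.994, -0.11], [-0.0, -0.11, 0.994], [-1.0, -0.001, -0.0]]
wrist_force: [0.7, 0.2, 0.7]
width: 0.0851
time_s: 2.37
tcp_pos: [0.4642, -0.1564, 0.2314]
orientation: [[-0.0, -0.994, -0.11], [0.0, -0.11, 0.994], [-1.0, -0.0, 0.0]]
wrist_force: [0.6, 1.1, -0.8]
width: 0.0856
2.4167 [ 0.4643 -0.1561  0.2314] 1.6818 [-0.324  0.192 -0.06   1.319  0.    -0.435] [-1. -0.  0.] [ 0.02  0.13 -0.81] [ 0.032 -0.02  -0.003] 0.08531781545106872
```

View pics/r12.png

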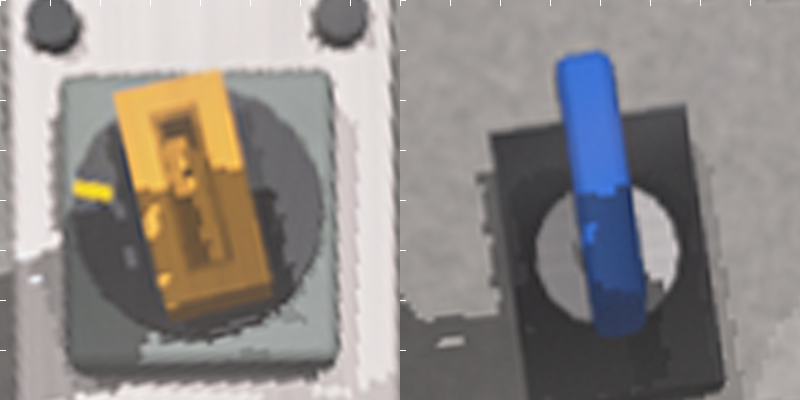

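Rectified views: head centre at pixel (193,189), so the slot is at (0.482, 0.134) with yaw about 0.236. That agrees with the top camera's (0.482, 0.133). The key handle is centred at (601,185) and its collar gives (0.4687, −0.1572), measured diameter 36.0 mm as specified. The key is therefore at (0.468, −0.157), yaw about 0.138. Descending.

```bash

python3 -m jog '[{"dx":0.0123,"dy":-0.004,"dz":-0.11,"wx":0,"wy":0,"wz":0.034,"claw":-1},{"dx":0,"dy":0,"dz":-0.11,"wx":0,"wy":0,"wz":0,"claw":-1},{"dx":0,"dy":0,"dz":-0.11,"wx":0,"wy":0,"wz":0,"claw":-1},{"dx":0,"dy":0,"dz":-0.11,"wx":0,"wy":0,"wz":0,"claw":-1},{"dx":0,"dy":0,"dz":-0.08,"wx":0,"wy":0,"wz":0,"claw":-1},{"dx":0,"dy":0,"dz":-0.05,"wx":0,"wy":0,"wz":0,"claw":-1},{"dx":0,"dy":0,"dz":0,"wx":0,"wy":0,"wz":0,"claw":-1},{"dx":0,"dy":0,"dz":0,"wx":0,"wy":0,"wz":0,"claw":-1}]' 
python3 snap.py w3
```

```text
time_s: 3.08
tcp_pos: [0.4678, -0.1573, 0.0604]
orientation: [[-0.001, -0.99, -0.138], [0.0, -0.138, 0.99], [-1.0, 0.001, 0.001]]
wrist_force: [0.7, 0.1, 0.9]
width: 0.0854
3.1333 [ 0.4685 -0.1578  0.0613] 1.7084 [-0.325  0.301 -0.366  0.903  0.    -0.463] [-1.    -0.001 -0.   ] [0.34 0.42 0.14] [-0.01  -0.019  0.028] 0.08517873408237198
```

View pics/w3.png

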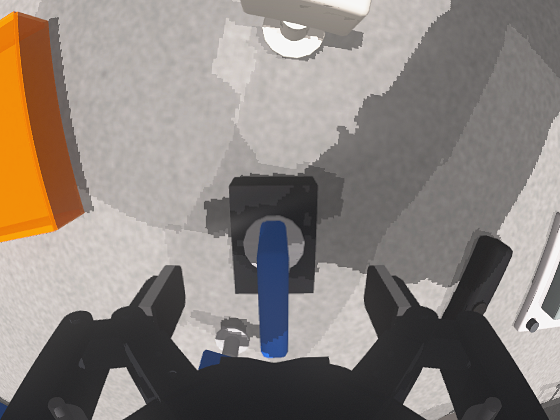

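The handle runs vertically at column 273, centred between the fingers, and the stand is upright in view. Now closing.

```bash

python3 -m jog '[{"dx":0,"dy":0,"dz":0,"wx":0,"wy":0,"wz":0,"claw":1},{"dx":0,"dy":0,"dz":0,"wx":0,"wy":0,"wz":0,"claw":1},{"dx":0,"dy":0,"dz":0,"wx":0,"wy":0,"wz":0,"claw":1},{"dx":0,"dy":0,"dz":0,"wx":0,"wy":0,"wz":0,"claw":1},{"dx":0,"dy":0,"dz":0,"wx":0,"wy":0,"wz":0,"claw":1},{"dx":0,"dy":0,"dz":0,"wx":0,"wy":0,"wz":0,"claw":1},{"dx":0,"dy":0,"dz":0,"wx":0,"wy":0,"wz":0,"claw":1},{"dx":0,"dy":0,"dz":0,"wx":0,"wy":0,"wz":0,"claw":1}]'
python3 -m jog '[{"dx":0,"dy":0,"dz":0,"wx":0,"wy":0,"wz":0,"claw":1},{"dx":0,"dy":0,"dz":0,"wx":0,"wy":0,"wz":0,"claw":1},{"dx":0,"dy":0,"dz":0,"wx":0,"wy":0,"wz":0,"claw":1},{"dx":0,"dy":0,"dz":0,"wx":0,"wy":0,"wz":0,"claw":1}]' 
python3 snap.py w4
```

```text
time_s: 3.8
tcp_pos: [0.468, -0.1587, 0.0604]
orientation: [[0.0, -0.991, -0.135], [-0.0, -0.135, 0.991], [-1.0, -0.0, -0.0]]
wrist_force: [0.8, 1.0, 2.8]
width: 0.0113
time_s: 4.13
tcp_pos: [0.468, -0.1587, 0.0604]
orientation: [[0.0, -0.991, -0.136], [-0.0, -0.136, 0.991], [-1.0, -0.0, -0.0]]
wrist_force: [0.0, 0.5, 5.7]
width: 0.0115
4.1833 [ 0.468  -0.1587  0.0604] 1.7068 [-0.327  0.302 -0.367  0.902 -0.    -0.463] [-1. -0. -0.] [-0.7   0.02  6.11] [-0.007  0.233 -0.006] 0.011367489212386077
```

Gripped: width 11.4 mm, TCP (0.468, −0.1587), about 1.5 mm from the vision y value. I'll apply that bias to the screw as well. Lifting and carrying.

```bash

python3 -m jog '[{"dx":0,"dy":0,"dz":0.05,"wx":0,"wy":0,"wz":0,"claw":1},{"dx":0,"dy":0,"dz":0.1,"wx":0,"wy":0,"wz":0,"claw":1},{"dx":0,"dy":0,"dz":0.1,"wx":0,"wy":0,"wz":0,"claw":1},{"dx":0,"dy":0,"dz":0.05,"wx":0,"wy":0,"wz":0,"claw":1},{"dx":0,"dy":0,"dz":0,"wx":0,"wy":0,"wz":0,"claw":1},{"dx":0,"dy":0,"dz":0,"wx":0,"wy":0,"wz":0,"claw":1}]'
python3 -m jog '[{"dx":0.0058,"dy":0.1215,"dz":0,"wx":0,"wy":0,"wz":0.016,"claw":1},{"dx":0.0058,"dy":0.1215,"dz":0,"wx":0,"wy":0,"wz":0.016,"claw":1},{"dx":0.0058,"dy":0.1215,"dz":0,"wx":0,"wy":0,"wz":0.016,"claw":1},{"dx":0.0058,"dy":0.1215,"dz":0,"wx":0,"wy":0,"wz":0.016,"claw":1},{"dx":0.0058,"dy":0.1215,"dz":0,"wx":0,"wy":0,"wz":0.016,"claw":1},{"dx":0.0058,"dy":0.1215,"dz":0,"wx":0,"wy":0,"wz":0.016,"claw":1},{"dx":0.0058,"dy":0.1215,"dz":0,"wx":0,"wy":0,"wz":0.016,"claw":1},{"dx":0.0058,"dy":0.1215,"dz":0,"wx":0,"wy":0,"wz":0.016,"claw":1}]'
python3 -m jog '[{"dx":0,"dy":0,"dz":0,"wx":0,"wy":0,"wz":0,"claw":1},{"dx":0,"dy":0,"dz":0,"wx":0,"wy":0,"wz":0,"claw":1},{"dx":0,"dy":0,"dz":0,"wx":0,"wy":0,"wz":0,"claw":1},{"dx":0,"dy":0,"dz":0,"wx":0,"wy":0,"wz":0,"claw":1}]' 
python3 snap.py w5
python3 - <<'E'
import cv2,numpy as np
im=cv2.imread("pics/w5.png"); cv2.imwrite("pics/w5c.png",cv2.resize(im[90:390,160:400],(640,800)[::1] if 0 else (480,600),interpolation=cv2.INTER_CUBIC))
E
```

```text
time_s: 4.68
tcp_pos: [0.4682, -0.1587, 0.1503]
orientation: [[0.001, -0.991, -0.136], [-0.0, -0.136, 0.991], [-1.0, -0.001, -0.0]]
wrist_force: [-1.0, -0.4, -2.1]
width: 0.0116
time_s: 5.35
tcp_pos: [0.4807, 0.1346, 0.1487]
orientation: [[-0.002, -0.972, -0.235], [-0.001, -0.235, 0.972], [-1.0, 0.002, -0.0]]
wrist_force: [0.3, -0.1, -1.7]
width: 0.0114
time_s: 5.68
tcp_pos: [0.4814, 0.132, 0.1495]
orientation: [[-0.001, -0.972, -0.233], [-0.001, -0.233, 0.972], [-1.0, 0.001, -0.0]]
wrist_force: [-0.6, -0.1, -1.8]
width: 0.0112
5.7333 [0.4816 0.1319 0.1498] 1.8058 [ 0.267  0.242 -0.205  1.124 -0.     0.032] [-1.     0.001 -0.   ] [ 1.4  -0.8  -2.21] [ 0.01  -0.003 -0.018] 0.01154587157107238
```

View pics/w5c.png

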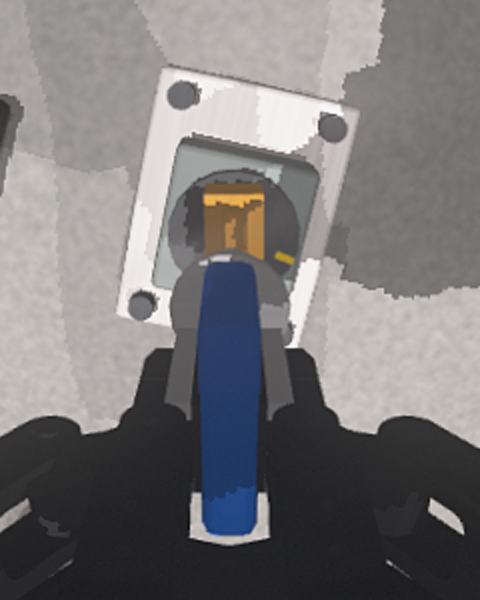

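The key hangs upright, with the collar centred at crop column 230 and the brass head's near edge spanning columns 205–266. I'll compare these with their projections.

```bash
python3 - <<'E'
from h import *
import pickle
c=pickle.load(open("pics/w5.pkl","rb")); o=observe(); t=o['tcp_pos']; Rm=o['orientation']
print("axis@.12",proj(c,np.r_[t[:2],.12],True),"axis@.061",proj(c,np.r_[t[:2],.061],True))
y=Rm[:,1]; z=Rm[:,2]
e=t+y*.022; 
print("head edge if aligned",[proj(c,np.r_[(e+z*s*.011)[:2],.061],True).round(1) for s in(-1,1)], "seen (262.5,187)(293,187)")
# end of handle near camera: top z=.157+..., x end
print("collar edges",[proj(c,np.r_[(t+z*s*.018)[:2],.121],True).round(1) for s in(-1,1)],"seen 245,305")
im=cv2.imread("pics/w5.png")
hsv=cv2.cvtColor(im,cv2.COLOR_BGR2HSV); m=cv2.inRange(hsv,(10,120,60),(25,255,255)); 
for r in range(180,214,3): xs=np.where(m[r,240:310])[0]+240; print(r,xs.min() if len(xs) else 0,xs.max() if len(xs) else 0)
b=cv2.inRange(hsv,(100,120,40),(125,255,255))
for r in (225,240,280,320,350): xs=np.where(b[r,230:330])[0]+230; print('b',r,xs.min(),xs.max())
E
```

```text
axis@.12 [273.09692858 244.89640908] axis@.061 [273.39903653 213.52712226]
head edge if aligned [array([258.3, 184.8]), array([288.5, 184.8])] seen (262.5,187)(293,187)
collar edges [array([241.8, 245.5]), array([304.5, 245.5])] seen 245,305
180 0 0
183 0 0
186 263 290
189 262 291
192 262 291
195 263 291
198 263 291
201 263 291
204 272 291
207 273 291
210 273 291
213 273 291
b 225 274 285
b 240 261 287
b 280 259 289
b 320 261 288
b 350 261 287
```

Correcting +1.4 mm along y and +0.5 mm along x, then descending to just above the slot and entering slowly.

```bash

python3 -m jog '[{"dx":0.0015,"dy":0.0048,"dz":-0.06,"wx":0,"wy":0,"wz":0,"claw":1},{"dx":0,"dy":0,"dz":-0.06,"wx":0,"wy":0,"wz":0,"claw":1},{"dx":0,"dy":0,"dz":-0.003,"wx":0,"wy":0,"wz":0,"claw":1},{"dx":0,"dy":0,"dz":0,"wx":0,"wy":0,"wz":0,"claw":1},{"dx":0,"dy":0,"dz":0,"wx":0,"wy":0,"wz":0,"claw":1}]'
python3 -m jog '[{"dx":0,"dy":0,"dz":-0.008,"wx":0,"wy":0,"wz":0,"claw":1},{"dx":0,"dy":0,"dz":-0.008,"wx":0,"wy":0,"wz":0,"claw":1},{"dx":0,"dy":0,"dz":0,"wx":0,"wy":0,"wz":0,"claw":1}]' 
python3 snap.py w6
```

```text
time_s: 6.15
tcp_pos: [0.4825, 0.1339, 0.1141]
orientation: [[0.0, -0.972, -0.233], [0.0, -0.233, 0.972], [-1.0, -0.0, -0.0]]
wrist_force: [-0.2, -1.2, -0.7]
width: 0.011
time_s: 6.4
tcp_pos: [0.4826, 0.1344, 0.1088]
orientation: [[0.001, -0.972, -0.234], [0.0, -0.234, 0.972], [-1.0, -0.001, 0.0]]
wrist_force: [0.2, -0.2, 0.2]
width: 0.0115
6.45 [0.4826 0.1345 0.1089] 1.8073 [ 0.272  0.271 -0.275  1.024 -0.     0.035] [-1.    -0.001 -0.   ] [ 0.79 -0.29 -0.62] [-0.032 -0.248 -0.038] 0.011329795347631793
```

```bash

python3 -m jog '[{"dx":0,"dy":0,"dz":-0.008,"wx":0,"wy":0,"wz":0,"claw":1},{"dx":0,"dy":0,"dz":-0.008,"wx":0,"wy":0,"wz":0,"claw":1},{"dx":0,"dy":0,"dz":0,"wx":0,"wy":0,"wz":0,"claw":1}]' 
python3 snap.py w6
python3 - <<'E'
import cv2
im=cv2.imread("pics/w6.png"); cv2.imwrite("pics/w6c.png",cv2.resize(im[120:330,180:370],(570,630)[:2] if 0 else (540,597),interpolation=cv2.INTER_CUBIC))
E
```

```text
time_s: 6.7
tcp_pos: [0.4819, 0.1343, 0.1032]
orientation: [[-0.001, -0.972, -0.234], [-0.0, -0.234, 0.972], [-1.0, 0.001, -0.0]]
wrist_force: [0.4, -0.1, -1.4]
width: 0.0116
6.75 [0.482  0.1344 0.1035] 1.8074 [ 0.272  0.276 -0.284  1.012  0.     0.035] [-1.     0.001 -0.   ] [ 0.54  0.18 -1.21] [-0.021  0.035 -0.005] 0.01138626911962205
```

View pics/w6c.png

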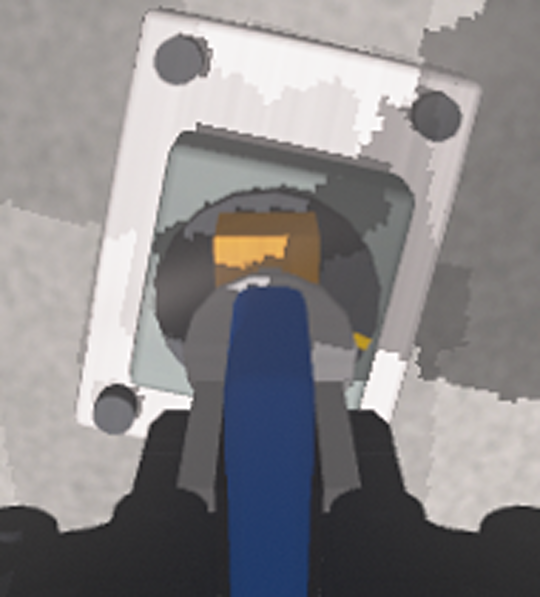

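The head (column 267) and collar (column 270) are aligned, and the blade is about 6 mm in without contact. Continuing down to the collar.

```bash

python3 -m jog '[{"dx":0,"dy":0,"dz":-0.01,"wx":0,"wy":0,"wz":0,"claw":1},{"dx":0,"dy":0,"dz":-0.01,"wx":0,"wy":0,"wz":0,"claw":1},{"dx":0,"dy":0,"dz":-0.007,"wx":0,"wy":0,"wz":0,"claw":1},{"dx":0,"dy":0,"dz":-0.002,"wx":0,"wy":0,"wz":0,"claw":1},{"dx":0,"dy":0,"dz":0,"wx":0,"wy":0,"wz":0,"claw":1}]' 
python3 snap.py w7
```

```text
time_s: 7.17
tcp_pos: [0.4824, 0.1344, 0.0953]
orientation: [[0.0, -0.972, -0.234], [0.0, -0.234, 0.972], [-1.0, -0.0, -0.0]]
wrist_force: [-2.1, -0.7, 4.8]
width: 0.0114
7.2167 [0.4823 0.1344 0.0952] 1.8073 [ 0.272  0.282 -0.297  0.991 -0.     0.035] [-1. -0. -0.] [-1.77 -0.68  5.55] [-0.173  0.554 -0.025] 0.011308301160801691
```

Seated: the force rises to 5.5 N at TCP z 0.0952, the expected 35 mm above its height in the stand. Now turning clockwise in 0.03 rad steps, guarded by the moment reading.

```bash
cat > chk.py <<'E'
from h import *
import sys
o=observe(); a=np.arctan2(o['orientation'][1,2],o['orientation'][0,2]); print(round(o['time_s'],2),'ang',a.round(4),'M',o['moment'].round(3),'F',o['wrist_force'].round(1),'p',o['tcp_pos'].round(4),o['width'].round(4))
sys.exit(abs(o['moment'][2])>0.1)
E
python3 chk.py && python3 -m jog '[{"dx":0,"dy":0,"dz":0,"wx":0,"wy":0,"wz":-0.038,"claw":1},{"dx":0,"dy":0,"dz":0,"wx":0,"wy":0,"wz":0,"claw":1},{"dx":0,"dy":0,"dz":0,"wx":0,"wy":0,"wz":0,"claw":1}]' >/dev/null && python3 chk.py && python3 -m jog '[{"dx":0,"dy":0,"dz":0,"wx":0,"wy":0,"wz":-0.038,"claw":1},{"dx":0,"dy":0,"dz":0,"wx":0,"wy":0,"wz":0,"claw":1},{"dx":0,"dy":0,"dz":0,"wx":0,"wy":0,"wz":0,"claw":1}]' >/dev/null && python3 chk.py && python3 -m jog '[{"dx":0,"dy":0,"dz":0,"wx":0,"wy":0,"wz":-0.038,"claw":1},{"dx":0,"dy":0,"dz":0,"wx":0,"wy":0,"wz":0,"claw":1},{"dx":0,"dy":0,"dz":0,"wx":0,"wy":0,"wz":0,"claw":1}]' >/dev/null && python3 chk.py && python3 -m jog '[{"dx":0,"dy":0,"dz":0,"wx":0,"wy":0,"wz":-0.038,"claw":1},{"dx":0,"dy":0,"dz":0,"wx":0,"wy":0,"wz":0,"claw":1},{"dx":0,"dy":0,"dz":0,"wx":0,"wy":0,"wz":0,"claw":1}]' >/dev/null && python3 chk.py
```

```text
Traceback (most recent call last):
  File "chk.py", line 3, in <module>
    o=observe(); a=np.arctan2(o['orientation'][1,2],o['orientation'][0,2]); print(round(o['time_s'],2),'ang',a.round(4),'M',o['moment'].round(3),'F',o['wrist_force'].round(1),'p',o['tcp_pos'].round(4),o['width'].round(4))
                                                                                                                                                                                                         ^^^^^^^^^^^^^^^^
AttributeError: 'float' object has no attribute 'round'
```

```bash
sed -i "s/,o\['width'\].round(4))/,round(o['width'],4))/" chk.py
python3 chk.py && python3 -m jog '[{"dx":0,"dy":0,"dz":0,"wx":0,"wy":0,"wz":-0.038,"claw":1},{"dx":0,"dy":0,"dz":0,"wx":0,"wy":0,"wz":0,"claw":1},{"dx":0,"dy":0,"dz":0,"wx":0,"wy":0,"wz":0,"claw":1}]' >/dev/null && python3 chk.py && python3 -m jog '[{"dx":0,"dy":0,"dz":0,"wx":0,"wy":0,"wz":-0.038,"claw":1},{"dx":0,"dy":0,"dz":0,"wx":0,"wy":0,"wz":0,"claw":1},{"dx":0,"dy":0,"dz":0,"wx":0,"wy":0,"wz":0,"claw":1}]' >/dev/null && python3 chk.py && python3 -m jog '[{"dx":0,"dy":0,"dz":0,"wx":0,"wy":0,"wz":-0.038,"claw":1},{"dx":0,"dy":0,"dz":0,"wx":0,"wy":0,"wz":0,"claw":1},{"dx":0,"dy":0,"dz":0,"wx":0,"wy":0,"wz":0,"claw":1}]' >/dev/null && python3 chk.py && python3 -m jog '[{"dx":0,"dy":0,"dz":0,"wx":0,"wy":0,"wz":-0.038,"claw":1},{"dx":0,"dy":0,"dz":0,"wx":0,"wy":0,"wz":0,"claw":1},{"dx":0,"dy":0,"dz":0,"wx":0,"wy":0,"wz":0,"claw":1}]' >/dev/null && python3 chk.py
```

```text
7.22 ang 1.8073 M [-0.173  0.554 -0.025] F [-1.8 -0.7  5.6] p [0.4823 0.1344 0.0952] 0.0113False
```

```bash
sed -i "s/sys.exit(abs(o\['moment'\]\[2\])>0.1)/sys.exit(int(abs(o['moment'][2])>0.1))/" chk.py
python3 chk.py && python3 -m jog '[{"dx":0,"dy":0,"dz":0,"wx":0,"wy":0,"wz":-0.038,"claw":1},{"dx":0,"dy":0,"dz":0,"wx":0,"wy":0,"wz":0,"claw":1},{"dx":0,"dy":0,"dz":0,"wx":0,"wy":0,"wz":0,"claw":1}]' >/dev/null && python3 chk.py && python3 -m jog '[{"dx":0,"dy":0,"dz":0,"wx":0,"wy":0,"wz":-0.038,"claw":1},{"dx":0,"dy":0,"dz":0,"wx":0,"wy":0,"wz":0,"claw":1},{"dx":0,"dy":0,"dz":0,"wx":0,"wy":0,"wz":0,"claw":1}]' >/dev/null && python3 chk.py && python3 -m jog '[{"dx":0,"dy":0,"dz":0,"wx":0,"wy":0,"wz":-0.038,"claw":1},{"dx":0,"dy":0,"dz":0,"wx":0,"wy":0,"wz":0,"claw":1},{"dx":0,"dy":0,"dz":0,"wx":0,"wy":0,"wz":0,"claw":1}]' >/dev/null && python3 chk.py && python3 -m jog '[{"dx":0,"dy":0,"dz":0,"wx":0,"wy":0,"wz":-0.038,"claw":1},{"dx":0,"dy":0,"dz":0,"wx":0,"wy":0,"wz":0,"claw":1},{"dx":0,"dy":0,"dz":0,"wx":0,"wy":0,"wz":0,"claw":1}]' >/dev/null && python3 chk.py
```

```text
7.22 ang 1.8073 M [-0.173  0.554 -0.025] F [-1.8 -0.7  5.6] p [0.4823 0.1344 0.0952] 0.0113
7.47 ang 1.7781 M [-0.236  0.488 -0.046] F [-1.3 -0.9  4.6] p [0.4824 0.1344 0.0952] 0.0113
7.72 ang 1.7483 M [-0.271  0.498  0.048] F [-1.9 -1.4  5.9] p [0.4824 0.1344 0.0953] 0.0114
7.97 ang 1.7185 M [-0.304  0.525 -0.005] F [-0.8 -0.1  6.2] p [0.4824 0.1344 0.0952] 0.0115
8.22 ang 1.6886 M [-0.334  0.466  0.005] F [-0.8 -1.9  4.9] p [0.4824 0.1343 0.0953] 0.0114
```

```bash

python3 -m jog '[{"dx":0,"dy":0,"dz":0,"wx":0,"wy":0,"wz":-0.038,"claw":1},{"dx":0,"dy":0,"dz":0,"wx":0,"wy":0,"wz":0,"claw":1},{"dx":0,"dy":0,"dz":0,"wx":0,"wy":0,"wz":0,"claw":1}]' >/dev/null && python3 chk.py && python3 -m jog '[{"dx":0,"dy":0,"dz":0,"wx":0,"wy":0,"wz":-0.038,"claw":1},{"dx":0,"dy":0,"dz":0,"wx":0,"wy":0,"wz":0,"claw":1},{"dx":0,"dy":0,"dz":0,"wx":0,"wy":0,"wz":0,"claw":1}]' >/dev/null && python3 chk.py && python3 -m jog '[{"dx":0,"dy":0,"dz":0,"wx":0,"wy":0,"wz":-0.038,"claw":1},{"dx":0,"dy":0,"dz":0,"wx":0,"wy":0,"wz":0,"claw":1},{"dx":0,"dy":0,"dz":0,"wx":0,"wy":0,"wz":0,"claw":1}]' >/dev/null && python3 chk.py && python3 -m jog '[{"dx":0,"dy":0,"dz":0,"wx":0,"wy":0,"wz":-0.038,"claw":1},{"dx":0,"dy":0,"dz":0,"wx":0,"wy":0,"wz":0,"claw":1},{"dx":0,"dy":0,"dz":0,"wx":0,"wy":0,"wz":0,"claw":1}]' >/dev/null && python3 chk.py && python3 -m jog '[{"dx":0,"dy":0,"dz":0,"wx":0,"wy":0,"wz":-0.038,"claw":1},{"dx":0,"dy":0,"dz":0,"wx":0,"wy":0,"wz":0,"claw":1},{"dx":0,"dy":0,"dz":0,"wx":0,"wy":0,"wz":0,"claw":1}]' >/dev/null && python3 chk.py && python3 -m jog '[{"dx":0,"dy":0,"dz":0,"wx":0,"wy":0,"wz":-0.038,"claw":1},{"dx":0,"dy":0,"dz":0,"wx":0,"wy":0,"wz":0,"claw":1},{"dx":0,"dy":0,"dz":0,"wx":0,"wy":0,"wz":0,"claw":1}]' >/dev/null && python3 chk.py
```

```text
8.47 ang 1.6587 M [-0.348  0.425  0.009] F [-1.3 -1.2  5.1] p [0.4824 0.1343 0.0953] 0.0108
8.72 ang 1.6289 M [-0.395  0.379 -0.003] F [-1.4 -1.   5.6] p [0.4824 0.1343 0.0952] 0.0113
8.97 ang 1.5991 M [-0.453  0.417  0.01 ] F [-1.6 -2.   5.8] p [0.4824 0.1343 0.0952] 0.0111
9.22 ang 1.5691 M [-0.498  0.402  0.005] F [-0.9 -1.3  5.5] p [0.4824 0.1343 0.0952] 0.0112
9.47 ang 1.5393 M [-0.518  0.424  0.018] F [-1.5 -1.8  5.4] p [0.4824 0.1343 0.0953] 0.0113
9.72 ang 1.5095 M [-0.609  0.463 -0.037] F [-1.2 -1.8  4.5] p [0.4824 0.1342 0.0953] 0.0113
```

```bash

python3 -m jog '[{"dx":0,"dy":0,"dz":0,"wx":0,"wy":0,"wz":-0.038,"claw":1},{"dx":0,"dy":0,"dz":0,"wx":0,"wy":0,"wz":0,"claw":1},{"dx":0,"dy":0,"dz":0,"wx":0,"wy":0,"wz":0,"claw":1}]' >/dev/null && python3 chk.py && python3 -m jog '[{"dx":0,"dy":0,"dz":0,"wx":0,"wy":0,"wz":-0.038,"claw":1},{"dx":0,"dy":0,"dz":0,"wx":0,"wy":0,"wz":0,"claw":1},{"dx":0,"dy":0,"dz":0,"wx":0,"wy":0,"wz":0,"claw":1}]' >/dev/null && python3 chk.py && python3 -m jog '[{"dx":0,"dy":0,"dz":0,"wx":0,"wy":0,"wz":-0.038,"claw":1},{"dx":0,"dy":0,"dz":0,"wx":0,"wy":0,"wz":0,"claw":1},{"dx":0,"dy":0,"dz":0,"wx":0,"wy":0,"wz":0,"claw":1}]' >/dev/null && python3 chk.py && python3 -m jog '[{"dx":0,"dy":0,"dz":0,"wx":0,"wy":0,"wz":-0.038,"claw":1},{"dx":0,"dy":0,"dz":0,"wx":0,"wy":0,"wz":0,"claw":1},{"dx":0,"dy":0,"dz":0,"wx":0,"wy":0,"wz":0,"claw":1}]' >/dev/null && python3 chk.py && python3 -m jog '[{"dx":0,"dy":0,"dz":0,"wx":0,"wy":0,"wz":-0.038,"claw":1},{"dx":0,"dy":0,"dz":0,"wx":0,"wy":0,"wz":0,"claw":1},{"dx":0,"dy":0,"dz":0,"wx":0,"wy":0,"wz":0,"claw":1}]' >/dev/null && python3 chk.py && python3 -m jog '[{"dx":0,"dy":0,"dz":0,"wx":0,"wy":0,"wz":-0.038,"claw":1},{"dx":0,"dy":0,"dz":0,"wx":0,"wy":0,"wz":0,"claw":1},{"dx":0,"dy":0,"dz":0,"wx":0,"wy":0,"wz":0,"claw":1}]' >/dev/null && python3 chk.py
```

```text
9.97 ang 1.4796 M [-0.56   0.309  0.011] F [-1.2 -1.7  5.7] p [0.4824 0.1342 0.0953] 0.0112
10.22 ang 1.4497 M [-0.556  0.385 -0.024] F [-0.9 -2.   5.2] p [0.4824 0.1342 0.0952] 0.0112
10.47 ang 1.4199 M [-0.724  0.374 -0.022] F [-0.9 -3.1  5.2] p [0.4825 0.1342 0.0953] 0.0115
10.72 ang 1.39 M [-0.691  0.409 -0.005] F [-1.7 -2.8  4.8] p [0.4824 0.1342 0.0952] 0.0114
10.97 ang 1.3601 M [-0.692  0.367  0.013] F [-0.3 -2.6  5.4] p [0.4825 0.1341 0.0952] 0.0112
11.22 ang 1.3304 M [-0.744  0.352 -0.048] F [-1.8 -3.2  6. ] p [0.4824 0.1341 0.0952] 0.0115
```

```bash

python3 -m jog '[{"dx":0,"dy":0,"dz":0,"wx":0,"wy":0,"wz":-0.038,"claw":1},{"dx":0,"dy":0,"dz":0,"wx":0,"wy":0,"wz":0,"claw":1},{"dx":0,"dy":0,"dz":0,"wx":0,"wy":0,"wz":0,"claw":1}]' >/dev/null && python3 chk.py && python3 -m jog '[{"dx":0,"dy":0,"dz":0,"wx":0,"wy":0,"wz":-0.038,"claw":1},{"dx":0,"dy":0,"dz":0,"wx":0,"wy":0,"wz":0,"claw":1},{"dx":0,"dy":0,"dz":0,"wx":0,"wy":0,"wz":0,"claw":1}]' >/dev/null && python3 chk.py && python3 -m jog '[{"dx":0,"dy":0,"dz":0,"wx":0,"wy":0,"wz":-0.038,"claw":1},{"dx":0,"dy":0,"dz":0,"wx":0,"wy":0,"wz":0,"claw":1},{"dx":0,"dy":0,"dz":0,"wx":0,"wy":0,"wz":0,"claw":1}]' >/dev/null && python3 chk.py && python3 -m jog '[{"dx":0,"dy":0,"dz":0,"wx":0,"wy":0,"wz":-0.038,"claw":1},{"dx":0,"dy":0,"dz":0,"wx":0,"wy":0,"wz":0,"claw":1},{"dx":0,"dy":0,"dz":0,"wx":0,"wy":0,"wz":0,"claw":1}]' >/dev/null && python3 chk.py; python3 snap.py w8
python3 - <<'E'
import cv2
im=cv2.imread("pics/w8.png"); cv2.imwrite("pics/w8c.png",cv2.resize(im[120:330,180:370],(540,597),interpolation=cv2.INTER_CUBIC))
E
```

```text
11.47 ang 1.3005 M [-0.704  0.373  0.038] F [-1.4 -3.   5.6] p [0.4824 0.1342 0.0953] 0.0114
11.72 ang 1.2707 M [-1.005  0.534  0.082] F [-2.1 -3.5  5.9] p [0.4824 0.134  0.0952] 0.0114
11.97 ang 1.2408 M [-1.289  0.689  0.112] F [-2.3 -4.5  7.2] p [0.4823 0.1338 0.0952] 0.0111
12.0167 [0.4823 0.1339 0.0952] 1.2409 [ 0.272  0.282 -0.297  0.991 -0.001  0.601] [-1.    -0.001 -0.001] [-2.9  -5.3   7.36] [-1.3    0.697  0.132] 0.011097136727559574
```

View pics/w8c.png

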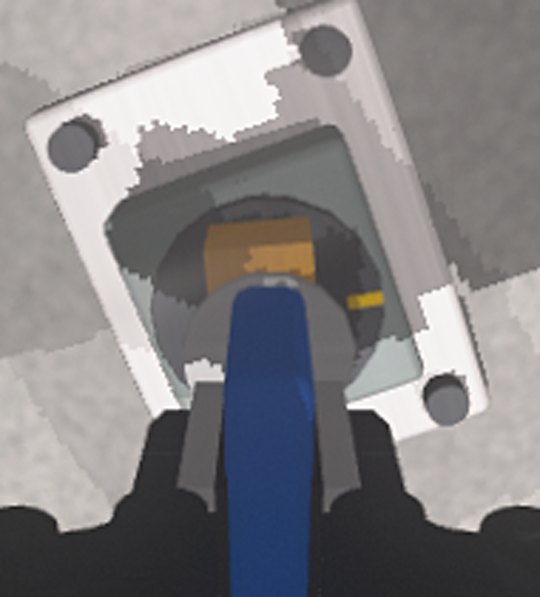

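The head has followed the key, which now leads it by about 0.1 rad. The moment is rising (0.04, 0.08, 0.12), so the spring is loading. I'll continue with averaged readings.

```bash
cat > avg.py <<'E'
from h import *
import sys
M=[];F=[]
for i in range(4): read_camera("top"); o=observe(); M.append(o['moment']);F.append(o['wrist_force'])
a=np.arctan2(o['orientation'][1,2],o['orientation'][0,2]); m=np.mean(M,0)
print(round(o['time_s'],2),'ang',a.round(4),'M',m.round(3),'sdz',np.std(M,0)[2].round(3),'F',np.mean(F,0).round(1),'p',o['tcp_pos'].round(4))
sys.exit(int(m[2]>float(sys.argv[1])))
E
python3 avg.py .2 && python3 -m jog '[{"dx":0,"dy":0,"dz":0,"wx":0,"wy":0,"wz":-0.025,"claw":1},{"dx":0,"dy":0,"dz":0,"wx":0,"wy":0,"wz":0,"claw":1}]' >/dev/null && python3 avg.py .2 &&  python3 -m jog '[{"dx":0,"dy":0,"dz":0,"wx":0,"wy":0,"wz":-0.025,"claw":1},{"dx":0,"dy":0,"dz":0,"wx":0,"wy":0,"wz":0,"claw":1}]' >/dev/null && python3 avg.py .2
```

```text
12.22 ang 1.241 M [-1.266  0.66   0.147] sdz 0.04 F [-2.5 -4.8  7.2] p [0.4823 0.1339 0.0952]
12.58 ang 1.2214 M [-1.319  0.661  0.226] sdz 0.02 F [-2.4 -5.1  7. ] p [0.4823 0.1338 0.0952]
```

```bash

python3 -m jog '[{"dx":0,"dy":0,"dz":0,"wx":0,"wy":0,"wz":-0.025,"claw":1},{"dx":0,"dy":0,"dz":0,"wx":0,"wy":0,"wz":0,"claw":1}]' >/dev/null && python3 avg.py .3 && python3 -m jog '[{"dx":0,"dy":0,"dz":0,"wx":0,"wy":0,"wz":-0.013,"claw":1},{"dx":0,"dy":0,"dz":0,"wx":0,"wy":0,"wz":0,"claw":1}]' >/dev/null && python3 avg.py .3
```

```text
12.95 ang 1.2019 M [-1.358  0.697  0.349] sdz 0.014 F [-2.7 -5.1  6.8] p [0.4823 0.1338 0.0952]
```

Mz averages 0.349 N m, on target, so I'll hold here.

```bash

H='[{"dx":0,"dy":0,"dz":0,"wx":0,"wy":0,"wz":0,"claw":1}]'
python3 -m jog '[{"dx":0,"dy":0,"dz":0,"wx":0,"wy":0,"wz":0,"claw":1},{"dx":0,"dy":0,"dz":0,"wx":0,"wy":0,"wz":0,"claw":1},{"dx":0,"dy":0,"dz":0,"wx":0,"wy":0,"wz":0,"claw":1},{"dx":0,"dy":0,"dz":0,"wx":0,"wy":0,"wz":0,"claw":1},{"dx":0,"dy":0,"dz":0,"wx":0,"wy":0,"wz":0,"claw":1},{"dx":0,"dy":0,"dz":0,"wx":0,"wy":0,"wz":0,"claw":1}]' >/dev/null; python3 avg.py 1
python3 -m jog '[{"dx":0,"dy":0,"dz":0,"wx":0,"wy":0,"wz":0,"claw":1},{"dx":0,"dy":0,"dz":0,"wx":0,"wy":0,"wz":0,"claw":1},{"dx":0,"dy":0,"dz":0,"wx":0,"wy":0,"wz":0,"claw":1},{"dx":0,"dy":0,"dz":0,"wx":0,"wy":0,"wz":0,"claw":1},{"dx":0,"dy":0,"dz":0,"wx":0,"wy":0,"wz":0,"claw":1},{"dx":0,"dy":0,"dz":0,"wx":0,"wy":0,"wz":0,"claw":1}]' >/dev/null; python3 avg.py 1; python3 snap.py w9
```

```text
13.65 ang 1.2019 M [-1.349  0.666  0.369] sdz 0.012 F [-2.2 -5.5  7.3] p [0.4823 0.1338 0.0952]
14.35 ang 1.2018 M [-1.404  0.682  0.323] sdz 0.04 F [-2.5 -5.1  6.7] p [0.4822 0.1338 0.0952]
14.4 [0.4823 0.1338 0.0952] 1.2019 [ 0.271  0.282 -0.297  0.991 -0.001  0.64 ] [-1.    -0.001 -0.001] [-2.25 -5.9   6.75] [-1.361  0.691  0.369] 0.011257205230769809
```

Held about 1.5 s at 0.32–0.37 N m. Now unloading by turning back to mid-play, then lifting out.

```bash

python3 -m jog '[{"dx":0,"dy":0,"dz":0,"wx":0,"wy":0,"wz":0.05,"claw":1},{"dx":0,"dy":0,"dz":0,"wx":0,"wy":0,"wz":0.05,"claw":1},{"dx":0,"dy":0,"dz":0,"wx":0,"wy":0,"wz":0.05,"claw":1},{"dx":0,"dy":0,"dz":0,"wx":0,"wy":0,"wz":0.05,"claw":1},{"dx":0,"dy":0,"dz":0,"wx":0,"wy":0,"wz":0,"claw":1}]' >/dev/null; python3 avg.py 1
python3 -m jog '[{"dx":0,"dy":0,"dz":0.02,"wx":0,"wy":0,"wz":0,"claw":1},{"dx":0,"dy":0,"dz":0.02,"wx":0,"wy":0,"wz":0,"claw":1},{"dx":0,"dy":0,"dz":0.04,"wx":0,"wy":0,"wz":0,"claw":1},{"dx":0,"dy":0,"dz":0.1,"wx":0,"wy":0,"wz":0,"claw":1},{"dx":0,"dy":0,"dz":0,"wx":0,"wy":0,"wz":0,"claw":1},{"dx":0,"dy":0,"dz":0,"wx":0,"wy":0,"wz":0,"claw":1}]' >/dev/null; python3 avg.py 1; python3 snap.py w10
python3 - <<'E'
import cv2
im=cv2.imread("pics/w10.png"); cv2.imwrite("pics/w10c.png",cv2.resize(im[120:390,180:370],(422,600),interpolation=cv2.INTER_CUBIC))
E
```

```text
15.02 ang 1.3589 M [-0.485  0.35   0.035] sdz 0.025 F [-1.1 -2.   4.9] p [0.4825 0.1342 0.0953]
15.72 ang 1.3582 M [-0.004 -0.009 -0.003] sdz 0.039 F [ 0.  -0.2 -2.1] p [0.4818 0.1343 0.1484]
15.7667 [0.4818 0.1343 0.1484] 1.3581 [ 0.272  0.245 -0.205  1.122  0.     0.484] [-1.     0.001 -0.001] [-0.5  -0.22 -2.01] [ 0.     0.003 -0.016] 0.011387931002627229
```

View pics/w10c.png

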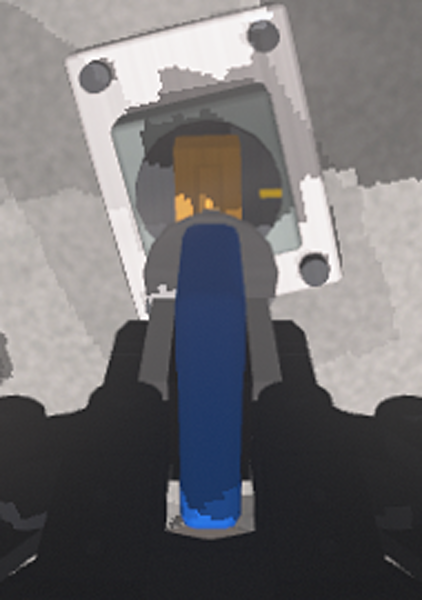

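The key is free of the screw, still centred and aligned in the hand, and the head is unloaded (Mz about 0). Carrying it back.

```bash

python3 -m jog '[{"dx":-0.0058,"dy":-0.122,"dz":0,"wx":0,"wy":0,"wz":0.0555,"claw":1},{"dx":-0.0058,"dy":-0.122,"dz":0,"wx":0,"wy":0,"wz":0.0555,"claw":1},{"dx":-0.0058,"dy":-0.122,"dz":0,"wx":0,"wy":0,"wz":0.0555,"claw":1},{"dx":-0.0058,"dy":-0.122,"dz":0,"wx":0,"wy":0,"wz":0.0555,"claw":1},{"dx":-0.0058,"dy":-0.122,"dz":0,"wx":0,"wy":0,"wz":0.0555,"claw":1},{"dx":-0.0058,"dy":-0.122,"dz":0,"wx":0,"wy":0,"wz":0.0555,"claw":1},{"dx":-0.0058,"dy":-0.122,"dz":0,"wx":0,"wy":0,"wz":0.0555,"claw":1},{"dx":-0.0058,"dy":-0.122,"dz":0,"wx":0,"wy":0,"wz":0.0555,"claw":1}]' >/dev/null
python3 -m jog '[{"dx":0,"dy":0,"dz":-0.08,"wx":0,"wy":0,"wz":0,"claw":1},{"dx":0,"dy":0,"dz":-0.08,"wx":0,"wy":0,"wz":0,"claw":1},{"dx":0,"dy":0,"dz":-0.04,"wx":0,"wy":0,"wz":0,"claw":1},{"dx":0,"dy":0,"dz":-0.02,"wx":0,"wy":0,"wz":0,"claw":1},{"dx":0,"dy":0,"dz":0,"wx":0,"wy":0,"wz":0,"claw":1},{"dx":0,"dy":0,"dz":0,"wx":0,"wy":0,"wz":0,"claw":1},{"dx":0,"dy":0,"dz":0,"wx":0,"wy":0,"wz":0,"claw":1},{"dx":0,"dy":0,"dz":0,"wx":0,"wy":0,"wz":0,"claw":1}]' >/dev/null; python3 avg.py 1; python3 chk.py
```

```text
17.3 ang 1.7069 M [-0.007  0.027  0.008] sdz 0.035 F [ 0.3 -0.6 -0.8] p [ 0.4686 -0.1584  0.0835]
17.3 ang 1.7069 M [0.007 0.029 0.052] F [-0.  -0.4 -0.8] p [ 0.4686 -0.1584  0.0835] 0.0112
```

Position matches the pick pose within 0.6 mm, so I'm inserting.

```bash

python3 -m jog '[{"dx":-0.001,"dy":-0.001,"dz":-0.02,"wx":0,"wy":0,"wz":0,"claw":1},{"dx":0,"dy":0,"dz":-0.02,"wx":0,"wy":0,"wz":0,"claw":1},{"dx":0,"dy":0,"dz":0,"wx":0,"wy":0,"wz":0,"claw":1}]' >/dev/null; python3 chk.py
python3 -m jog '[{"dx":0,"dy":0,"dz":-0.015,"wx":0,"wy":0,"wz":0,"claw":1},{"dx":0,"dy":0,"dz":-0.012,"wx":0,"wy":0,"wz":0,"claw":1},{"dx":0,"dy":0,"dz":-0.008,"wx":0,"wy":0,"wz":0,"claw":1},{"dx":0,"dy":0,"dz":0,"wx":0,"wy":0,"wz":0,"claw":1}]' >/dev/null; python3 avg.py 1; python3 chk.py
```

```text
17.55 ang 1.7067 M [0.06  0.036 0.017] F [-1.1  0.5 -1.6] p [ 0.4673 -0.1585  0.0697] 0.0112
18.08 ang 1.7068 M [ 0.002 -0.01  -0.006] sdz 0.016 F [-0.1 -0.2 -1. ] p [ 0.4681 -0.1587  0.0605]
18.08 ang 1.7068 M [ 0.033  0.027 -0.004] F [-0.1  0.1 -1. ] p [ 0.4681 -0.1587  0.0605] 0.0112
```

```bash

python3 -m jog '[{"dx":0,"dy":0,"dz":-0.003,"wx":0,"wy":0,"wz":0,"claw":1},{"dx":0,"dy":0,"dz":0,"wx":0,"wy":0,"wz":0,"claw":1},{"dx":0,"dy":0,"dz":0,"wx":0,"wy":0,"wz":0,"claw":1}]' >/dev/null; python3 avg.py 1
python3 -m jog '[{"dx":0,"dy":0,"dz":0,"wx":0,"wy":0,"wz":0,"claw":-1},{"dx":0,"dy":0,"dz":0,"wx":0,"wy":0,"wz":0,"claw":-1},{"dx":0,"dy":0,"dz":0,"wx":0,"wy":0,"wz":0,"claw":-1},{"dx":0,"dy":0,"dz":0,"wx":0,"wy":0,"wz":0,"claw":-1},{"dx":0,"dy":0,"dz":0,"wx":0,"wy":0,"wz":0,"claw":-1},{"dx":0,"dy":0,"dz":0,"wx":0,"wy":0,"wz":0,"claw":-1},{"dx":0,"dy":0,"dz":0,"wx":0,"wy":0,"wz":0,"claw":-1},{"dx":0,"dy":0,"dz":0,"wx":0,"wy":0,"wz":0,"claw":-1}]'
python3 chk.py
```

```text
18.53 ang 1.7068 M [ 0.457  1.198 -0.028] sdz 0.037 F [-4.8  2.3 15.2] p [ 0.4682 -0.1587  0.0604]
time_s: 19.2
tcp_pos: [0.4681, -0.1587, 0.0597]
orientation: [[0.0, -0.991, -0.136], [-0.0, -0.136, 0.991], [-1.0, -0.0, -0.0]]
wrist_force: [-0.1, -0.7, 0.2]
width: 0.0852
19.2 ang 1.7068 M [-0.021  0.015 -0.006] F [-0.1 -0.7  0.2] p [ 0.4681 -0.1587  0.0597] 0.0852
```

The key is home: the collar contact gave 15 N at z 0.0604, the same height as at pick. The gripper is open, so I'll retract and take a last look.

```bash

python3 -m jog '[{"dx":0,"dy":0,"dz":0.06,"wx":0,"wy":0,"wz":0,"claw":-1},{"dx":0,"dy":0,"dz":0.11,"wx":0,"wy":0,"wz":0,"claw":-1},{"dx":0,"dy":0,"dz":0.11,"wx":0,"wy":0,"wz":0,"claw":-1},{"dx":0,"dy":0,"dz":0.11,"wx":0,"wy":0,"wz":0,"claw":-1},{"dx":0,"dy":0,"dz":0.11,"wx":0,"wy":0,"wz":0,"claw":-1},{"dx":0,"dy":0,"dz":0.07,"wx":0,"wy":0,"wz":0,"claw":-1},{"dx":0,"dy":0,"dz":0,"wx":0,"wy":0,"wz":0,"claw":-1},{"dx":0,"dy":0,"dz":0,"wx":0,"wy":0,"wz":0,"claw":-1}]' |head -2
python3 snap.py w11
python3 - <<'E'
from rect import *
b=rect("w11",.464,-.157,.097,.04,.2e-3)
s=read_camera("scene")[:,:,::-1]; cv2.imwrite("pics/scene1.png",s)
f=lambda im,u,v:cv2.resize(im[v-30:v+30,u-30:u+30],(400,400),interpolation=cv2.INTER_CUBIC)
cv2.imwrite("pics/fin.png",np.hstack([b,f(s,303,198)]))
s0=cv2.imread("pics/scene0.png")
print([ (round(float(cv2.minMaxLoc(r)[1]),3),cv2.minMaxLoc(r)[3]) for r in [cv2.matchTemplate(s[v-18:v+18,u-18:u+18].copy(),s0[v-14:v+14,u-14:u+14],cv2.TM_CCOEFF_NORMED) for u,v in [(217,245),(277,227),(303,198)]]])
E
```

```text
time_s: 19.87
tcp_pos: [0.4687, -0.1589, 0.2316]
19.9167 [ 0.4681 -0.1587  0.2305] 1.7068 [-0.327  0.201 -0.051  1.318 -0.    -0.463] [-1. -0. -0.] [-0.74 -0.24 -0.9 ] [-0.033  0.036 -0.018] 0.08524351287088294
[(0.851, (4, 4)), (0.982, (4, 4)), (0.964, (4, 4))]
```

View pics/fin.png

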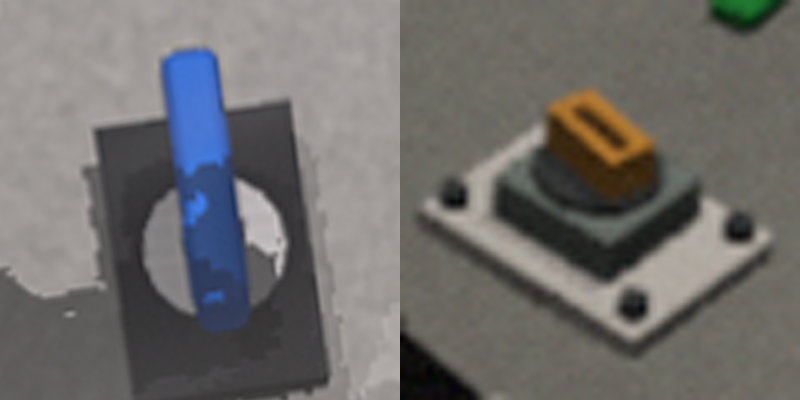

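The key stands upright and home, looking as it did at the start. The head rests turned within its free play. One quick mark check from pictures already taken, then hand in.

```bash
python3 - <<'E'
from rect import *
for n in ("w1","w5","w10"):
    r=rect(n,.482,.134,.041,.04,.2e-3); h=cv2.cvtColor(r,cv2.COLOR_BGR2HSV)
    m=cv2.inRange(h,(24,130,90),(34,255,255)); k,_,s,c=cv2.connectedComponentsWithStats(m)
    i=1+s[1:,4].argmax(); p=np.array([.522,.174])-.0002*c[i][::-1]; print(n,s[i,4],p.round(4),np.linalg.norm(p-[.4822,.1343]).round(4),np.arctan2(p[1]-.1343,p[0]-.4822).round(3))
print(job_done())
E
```

```text
w1 496 [0.4866 0.1567] 0.0228 1.376Traceback (most recent call last):
  File "<stdin>", line 5, in <module>
ValueError: attempt to get argmax of an empty sequence
```

```bash
python3 - <<'E'
from rect import *
for n in ("w1","w8","w9","w10"):
    r=rect(n,.482,.134,.041,.04,.2e-3); h=cv2.cvtColor(r,cv2.COLOR_BGR2HSV)
    m=cv2.inRange(h,(22,130,90),(36,255,255)); m[:,150:]=0; k,_,s,c=cv2.connectedComponentsWithStats(m)
    if k<2: print(n,"none"); continue
    i=1+s[1:,4].argmax(); p=np.array([.522,.174])-.0002*c[i][::-1]; print(n,s[i,4],p.round(4))
print(job_done())
E
```

```text
w1 643 [0.4866 0.1567]
w8 520 [0.4865 0.1569]
w9 529 [0.4866 0.1569]
w10 478 [0.4866 0.1566]
the job is handed in; nothing more can be done
None
```

The slot key is back in its stand, upright and released, and the clamp screw held. I handed the job in at about 20 s of the 70 s allowed; it reports no verdict.

- **Seating:** The collar met the brass head at TCP z 0.095 m, the expected 35 mm above its height in the stand.
- **Torque hold:** After about 0.5 rad of slot play and lost motion, I held clockwise for about 1.5 s. The wrist moment averaged 0.32–0.37 N m, with about 0.04 N m of noise. I could not read the head's twist directly.
- **Screw did not turn:** The yellow mark measured (0.4866, 0.1567) before and (0.4866, 0.1566) after, in metres, a change of about 0.1 mm.
- **Unloaded:** The moment was about 0 once the key was lifted out. The head stays rotated within its free play.
- **Key returned:** It went in at the pick-up position within 0.1 mm, and a light push of about 15 N met the collar at the pick-up height. The last wrist picture shows it standing as at the start, with the gripper open and about 170 mm higher.
- **Bystanders:** The torch had not shifted in the scene picture. I did not check the other bystanders individually, but nothing was touched during the moves.

Some checks disagreed or failed:
- **Position readings:** The camera's position for the key differed by about 1.5 mm from where the gripper closed on it. I corrected for that before seating the key.
- **Mark check:** The first attempt failed because my colour threshold was too narrow; the values above are from the rerun.
- **Refused commands:** My first two move commands were refused for missing fields, and the arm did not move.

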